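Close the stop valve with the spanner from under the riser

TASK

Shut the stop valve with the open-jaw spanner: draw it out by its jaw end, lay it flat and released on the open sheet in front of the riser, then pick it up by its rubber handle so that the jaw leads. Slide the jaw sideways onto the square spindle under its cap and, still holding the handle, turn the spindle clockwise (from above) fully home. Then slip the jaw off and lay the spanner flat on the sheet clear of the valve, without dropping it, keeping gripper and arm off the valve and leaving the bottle, nut and brush where they are.

Things in the scene. Friction and masses are not known exactly. Their poses are not given: they have to be found in the camera images.
- spanner_jaw (a point): Centre of the C-shaped jaw's gap on a loose flat steel spanner (216 mm long, 0.22 kg). x points from handle to jaw and out of the gap, z up. Gap 23.5 mm wide, parallel; closed bottom 13 mm behind this point, flared open end 26 mm ahead (+x). Jaw 47 to 54 mm wide outside, 14 mm thick. The spanner's flat underside is 8 mm below this point. Starts jaw out, handle under the riser.
- spanner_neck (a point): Point on the spanner's steel neck, 45 mm behind the jaw's centre: a bar 14 mm wide and 14 mm thick, straight from 8 mm ahead of this point (jaw's shoulders) to 55 mm behind it (handle). Same axes; 8 mm above the underside. At the start jaw and neck stick out of the riser's front; drawing the spanner 120 mm along its own +x frees the handle.
- spanner_handle (a point): Centre of the spanner's black rubber handle, 145 mm behind the jaw's centre: a bar 90 mm long, 20 mm wide, 16 mm thick. Same axes; 8 mm above the underside. Held by the handle means gripped within about 35 mm of this point.
- riser: Fixed plywood shelf, 220 mm deep (x), 280 wide (y), 50 high, 42 mm clear underneath, 10 mm side panels, open front and back; on it a closed white storage box over x -40 to +110 mm, y +-125 mm, up to 160 mm above the sheet. Origin: centre of its underside; its front, where the spanner sticks out, is 110 mm along -x.
- spindle_mid (a point): Middle of the valve's brass spindle, on its turning axis: a 20 x 20 mm upright square, 20 mm up and down from here, between the round valve body (42 mm wide) and a 30 mm square cap, 8 mm thick, sides parallel. x, y are normal to the square's faces and turn with it; a jaw slid on along +x comes from the robot's side. A pipe leaves on the far side, top 30 mm over the sheet.
- spindle (a joint): Angle of the spindle in rad: 0 fully open, grows clockwise seen from above, hard stop at 1.571 (shut). Starts between 0 and 0.25; stiff friction of about 0.3 N m, stays where left.
- sheet: Fixed grey corrugated plastic sheet lining the cupboard base; its top is level, at world z = 4 mm. 740 mm by 1360 mm; origin at the centre of its underside.
- bottle: Bystander: capped amber glass bottle, 60 mm across, 150 mm high; origin at the centre of the underside.
- nut: Bystander: black plastic trap nut, a ring 52 mm across, 22 mm high; origin at the centre of the underside.
- brush: Bystander: wooden scrubbing brush, 170 mm by 50 mm, 38 mm high, length along its x; origin at the centre of the underside.

How it is judged:
On the way, in this order (a step that is already met when the one before it is completed fails the run):
1. the spanner lies flat and released on the sheet, its handle out in front of the riser (x of spanner_handle in the frame of riser below -0.125 m and height (world z) of each of spanner_handle, spanner_jaw below 0.018 m and contact force between spanner and the fingers below 0.1 N), for 0.2 s.
2. the spanner is held by its handle and lifted (distance between the grasp point and spanner_handle below 0.047 m and contact force between spanner and the fingers above 1 N and height (world z) of spanner_jaw above 0.03 m), for 0.2 s.
3. held by its handle, the jaw is around the spindle's square (distance between the grasp point and spanner_handle below 0.047 m and contact force between spanner and the fingers above 1 N and horizontal distance between spanner_jaw and spindle_mid below 0.01 m and distance between spanner_jaw and spindle_mid below 0.022 m), for 0.2 s.
4. the spindle is turned home by the jaw, the spanner held by its handle (value of joint spindle above 1.42 rad and distance between the grasp point and spanner_handle below 0.055 m and contact force between spanner and the fingers above 1 N and horizontal distance between spanner_jaw and spindle_mid below 0.015 m), for 0.1 s.
At the end, for the whole second after the job is handed in: The spindle is within 0.15 rad of its closed stop (over 1.42 rad); the spanner lies flat (within 0.1 rad) on the sheet at rest, released, not touching the valve, its jaw's centre at least 50 mm from the spindle's axis (value of joint spindle above 1.42 rad and horizontal distance between spanner_jaw and spindle_mid above 0.05 m and contact force between spanner and valve below 0.05 N and height (world z) of each of spanner_handle, spanner_jaw below 0.018 m and angle between spanner_jaw's own z axis and vertical below 0.1 rad and contact force between spanner and the fingers below 0.1 N and linear speed of spanner below 0.02 m/s).
It fails at once if the gripper or arm touches the valve or its spindle (contact force between valve and the fingers above 1 N or contact force between valve and the arm above 1 N).
It fails at once if the spanner is dropped: it falls at over 0.7 m/s out of the grip (linear speed of spanner above 0.7 m/s and contact force between spanner and the fingers below 0.1 N).
It fails at once if a bystander is moved by more than 25 mm (distance of any of bottle, nut, brush from where it was at the start of the episode above 0.025 m).
It also fails if it takes over 64 s, if anything falls off the work surface, if the arm or the gripper's body presses on something with over 40 N, if the wrist force passes 120 N, or if a joint passes its speed limit or range.

ROBOT

A 6-joint arm with a two-finger parallel gripper is mounted at the origin on the work surface. World frame = base frame: x ahead of the robot, y to its left, z up, the work surface at z = 0. Lengths are in m, angles in rad, forces in N, time in s.
With the tool pointing down it reaches from about 0.3 to 0.825 m from the base axis. Payload 5.4 kg.
Tool frame: the origin (TCP) lies at the very end of the fingers, on their centre line; the grasp point (between the pads) lies 19 mm behind it; z points along the fingers, y is the line along which they close (so a half turn about z gives the same grasp; the last joint's range is limited). The gripper opens to 92 mm and grips with 3 to 60 N. Pads are 20 mm wide; open, the fingers measure 128 mm over their backs; the gripper's body (75 mm by 189 mm) begins 69 mm behind the grasp point.
Start: joints at [-1.462, 0.158, 1.597, -0, 1.386, -0.21], TCP at [0.18, -0.546, 0.215] pointing down, gripper open.
Joint ranges: [-2.91, 2.91], [-0.94, 2.29], [0.18, 2.7], [-1.29, 4.43], [0.17, 2.64], [-3, 3]. Speed limits (rad/s): [2.57, 2.57, 3.14, 3.14, 3.14, 3.14].

INTERFACE

Orientations are given as a rotation vector (axis times angle).
In Python, from workcell import bot gives the robot as it stands. Calls block until the motion is done:
- bot.goto(position, orientation): joint-space move of the TCP to a pose.
- bot.line_to(position, rot=None, max_speed=0.15): straight line of the TCP; rot=None keeps the orientation; max_speed is the mean speed in m/s.
- bot.set_joints(angles): joint-space move.
- bot.set_gripper(opening, newtons=None): opening from 0.0 (shut) to 1.0 (fully open); newtons is the grip in N (None keeps the last); returns when the fingers have stopped.
- bot.hold(seconds).
- bot.inverse_kinematics(position, orientation): joint angles nearest the present ones, or None.
- bot.read_camera(name): name is "scene" or "top" or "wrist"; returns a dict with "pixels" (400x640x3 uint8, blue, green, red), "fx", "fy", "cx", "cy" (pixels), "R" (3x3) and "t" (3): a world point X has camera coordinates R X + t. Camera axes: x right, y down, z forward; pixel columns grow to the right and rows downward; lengths in m; the calibration is good to about 2 mm. The wrist camera is an equidistant fisheye: a pixel r from the principal point sees the ray r / f radians off the axis. A picture is of the moment at which its call begins. There is no depth.
A pose or a line that the arm cannot do raises bot.MotionError and nothing moves.
- bot.job_done(): hands the job in; it is judged then, once.
Readings, each from a call of its own:
- bot.current_clock(): time.
- bot.current_joints(): joint angles.
- bot.current_joint_vel(): joint speeds.
- bot.current_effort(): joint torques, N m.
- bot.current_ee_pos(): TCP position.
- bot.current_tool_rot(): TCP orientation.
- bot.current_contact_force(): force on the tool from outside, world axes, zero at the start.
- bot.current_ft_torque(): the same for the moment, N m.
- bot.current_opening(): opening from 0.0 (shut) to 1.0 (fully open).
- bot.current_grip_force(): force on a finger pad.
Only numpy, scipy, OpenCV 4.12 (cv2) and the standard library are available. Lean on these libraries where they do the work, as an engineer would, in place of code of your own. Each camera call takes 0.05 s, during which the arm holds its last target. There are 200 camera calls.

## Working session

There is one attempt and no reset: what is moved stays moved. The work goes in short steps, each a Python script; the robot and the scene stay as the last script left them, time stands still between calls to the robot, and variables do not carry over. Pictures are saved under pics/ and viewed, at most 10 in all, crops included, and the job is handed in when it is done.

```bash
mkdir -p pics; ls
python3 - <<'E'
from workcell import bot
import cv2
for n in ["scene","top"]:
    c=bot.read_camera(n); cv2.imwrite(f"pics/{n}0.png",c["pixels"]); print(n,c["fx"],c["cx"],c["cy"],c["R"],c["t"])
print(bot.current_tool_rot(),bot.current_clock())
E
```

```text
pics
scene 512.2655727863292 320.0175712715605 201.79592274740546 [[-0.13868914  0.99027884 -0.01063679]
 [ 0.77154317  0.10130897 -0.62805862]
 [-0.62087556 -0.09531166 -0.77809333]] [ 0.07940875 -0.42419463  1.64983923]
top 437.4648680996225 319.3358277172151 207.46654273647363 [[-0.13502206 -0.99084015  0.00220219]
 [-0.97016134  0.13175178 -0.2035398 ]
 [ 0.20138526 -0.02961884 -0.9790642 ]] [0.07084324 0.62434729 0.86534814]
[-3.10013794e+00 -4.98383947e-01 -8.83664779e-05] 0.1
```

View pics/top0.png

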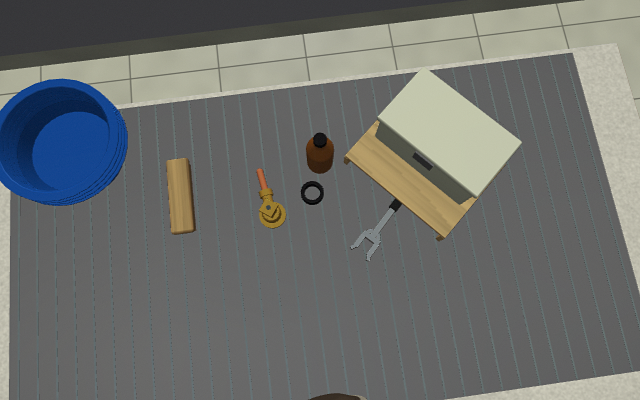

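View pics/scene0.png

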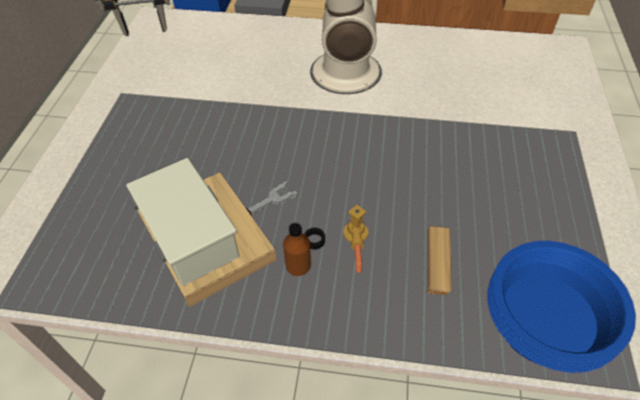

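The top view shows the spanner jaw near (368,243), its handle entering the riser near (397,204), the valve near (270,212), the nut at (312,193), the bottle at (319,155) and the brush at (180,196). In the scene view the valve cap is at (357,212) and the spanner jaw at (282,194). Next I'll zoom in to get exact points.

Run:
```python
import cv2, numpy as np
t=cv2.imread("pics/top0.png"); s=cv2.imread("pics/scene0.png")
z=lambda im,x,y,w,h,k:cv2.resize(im[y:y+h,x:x+w],None,fx=k,fy=k,interpolation=cv2.INTER_CUBIC)
a=z(t,340,190,66,75,6) ; b=z(t,245,185,66,75,6)
c=z(s,245,170,66,50,6); d=z(s,327,198,66,50,6)
m=np.hstack([np.vstack([a[:300],c[:300]]),np.vstack([b[:300],d[:300]])]) if 0 else None
top=np.hstack([z(t,345,196,66,50+20,4),z(t,245,185,66,70,4)])
top=np.hstack([z(t,340,195,66,70,6)[:,:396],z(t,240,183,66,70,6)])
bot=np.hstack([z(s,245,178,66,30,6),z(s,327,203,66,30,6)])
print(top.shape,bot.shape)
cv2.imwrite("pics/z1.png",np.vstack([top,bot]))
```

```text
(420, 792, 3) (180, 792, 3)
```

View pics/z1.png

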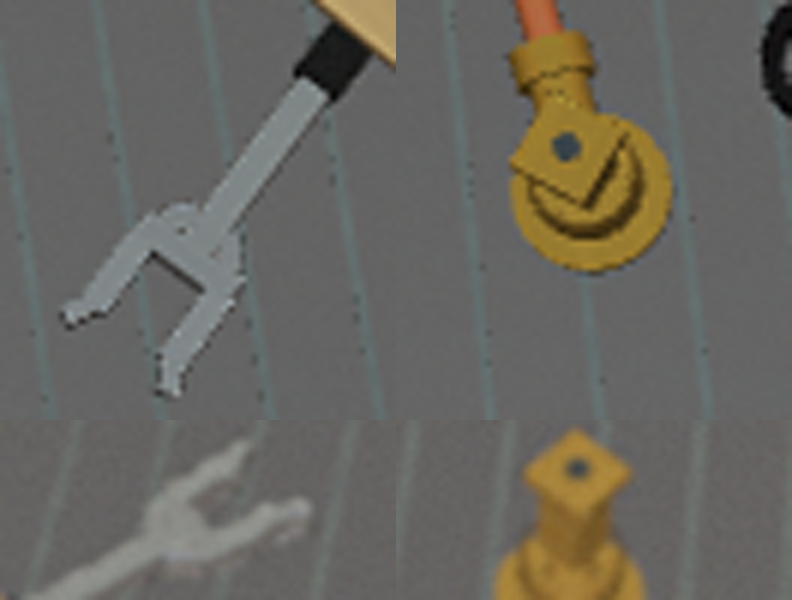

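The zoom shows the gap's bottom corners at crop (150,250) and (208,290), the jaw tips at (68,315) and (167,392), and the neck/handle junction at about (317,90). The cap's dot is at (566,147), with corners at about (512,160), (587,205) and (630,135). In the scene view the cap's dot is at (577,468).

```bash
cat > h.py <<'E'
from workcell import bot
import numpy as np, cv2
from scipy.spatial.transform import Rotation as Ro
def plane(c,u,v,z):
    d=np.array([(u-c["cx"])/c["fx"],(v-c["cy"])/c["fy"],1.])
    o=-c["R"].T@c["t"]; w=c["R"].T@d
    return o+w*(z-o[2])/w[2]
def tri(cs,ps):
    A=[];b=[]
    for c,(u,v) in zip(cs,ps):
        K=np.array([[c["fx"],0,c["cx"]],[0,c["fy"],c["cy"]],[0,0,1]]); P=K@np.c_[c["R"],c["t"]]
        for k,x in ((0,u),(1,v)):
            r=P[k]-x*P[2]; A.append(r[:3]); b.append(-r[3])
    return np.linalg.lstsq(np.array(A),np.array(b),rcond=None)[0]
def down(yaw): # tool z down, tool x at yaw; tool y at yaw-90
    c,s=np.cos(yaw),np.sin(yaw)
    return Ro.from_matrix(np.array([[c,s,0],[s,-c,0],[0,0,-1.]])).as_rotvec()
E
python3 - <<'E'
from h import *
T=bot.read_camera("top");S=bot.read_camera("scene")
g=lambda x,y,ox,oy:((x+.5)/6-.5+ox,(y+.5)/6-.5+oy)
for n,p in dict(b1=(150,250),b2=(208,290),t1=(68,315),t2=(167,392),he=(317,90),hl=(299,73),hr=(335,100),nk=(222,222)).items():
    print(n,plane(T,*g(*p,340,195),0.019).round(4))
cap=tri([T,S],[g(566-396,147,240,183),g(577-396,468-420,327,203)]); print("cap",cap)
body=tri([T],[g(0,0,0,0)]) if 0 else None
for n,p in dict(L=(512,160),B=(587,205),R=(630,135),T=(547,108)).items():
    print(n,(plane(T,*g(p[0]-396,p[1],240,183),cap[2])).round(4))
for n,p in dict(L=(524,478),B=(580,507),R=(632,474),T=(577,430)).items():
    print("sc",n,(plane(S,*g(p[0]-396,p[1]-420,327,203),cap[2])).round(4))
for n,p,z in (("nut",(312,193),.026),("bottle",(320,139),.154),("brush1",(178,160),.042),("brush2",(183,231),.042),("riserF1",(345,159),.054),("riserF2",(439,237),.054)): print(n,plane(T,*p,z).round(3))
for n in("q",): print(bot.current_joints())
E
```

```text
b1 [ 0.56   -0.1053  0.019 ]
b2 [ 0.5426 -0.124   0.019 ]
t1 [ 0.5404 -0.0719  0.019 ]
t2 [ 0.5079 -0.1033  0.019 ]
he [ 0.6108 -0.1761  0.019 ]
hl [ 0.6181 -0.1705  0.019 ]
hr [ 0.6062 -0.1821  0.019 ]
nk [ 0.5667 -0.1331  0.019 ]
cap [0.63758061 0.09370343 0.09081139]
L [0.6357 0.1107 0.0908]
B [0.6167 0.0869 0.0908]
R [0.639  0.0695 0.0908]
T [0.6523 0.0968 0.0908]
sc L [0.6448 0.0755 0.0908]
sc B [0.6558 0.098  0.0908]
sc R [0.6375 0.1161 0.0908]
sc T [0.6188 0.0933 0.0908]
nut [ 0.671 -0.003  0.026]
bottle [ 0.747 -0.031  0.154]
brush1 [0.782 0.282 0.042]
brush2 [0.621 0.283 0.042]
riserF1 [ 0.731 -0.085  0.054]
riserF2 [ 0.533 -0.257  0.054]
[-1.46208943e+00  1.58811515e-01  1.59776442e+00 -1.25578676e-05
  1.38621097e+00 -2.10080515e-01]
```

Run:
```python
from h import *
H=np.radians(134.3); h=np.array([np.cos(H),np.sin(H)]); J=np.array([.5418,-.105])
g=J-.062*h; r=down(H)
bot.set_gripper(0.6,40)
bot.goto([.42,-.15,.25],r); bot.goto([*g,.09],r)
bot.line_to([*g,.0075],max_speed=.08)
bot.set_gripper(0,40); print(bot.current_opening()*92,bot.current_grip_force(),bot.current_contact_force())
e=g+.13*h
bot.line_to([*e,.0075],max_speed=.1)
print(bot.current_opening()*92,bot.current_grip_force(),bot.current_contact_force(),bot.current_joints())
bot.set_gripper(0.6); bot.hold(.1)
bot.line_to([*e,.12],max_speed=.2); 
bot.line_to([.42,-.2,.25],max_speed=.3); bot.hold(.2)
c=bot.read_camera("top"); im=c["pixels"]; print(bot.current_clock())
cv2.imwrite("pics/top1.png",im)
cv2.imwrite("pics/z2.png",cv2.resize(im[160:310,300:500],None,fx=4,fy=4,interpolation=cv2.INTER_CUBIC))
```

```text
13.479015205416507 39.99206900596619 [-0.21410458 -0.05571634 -0.21310372]
13.352151581970995 39.99055802822113 [-1.62956688  1.68384985  1.51248002] [-3.57013281e-01  2.37573695e-01  1.96050190e+00  4.51009521e-04
  9.44559402e-01 -1.13013443e+00]
9.4917
```

View pics/z2.png

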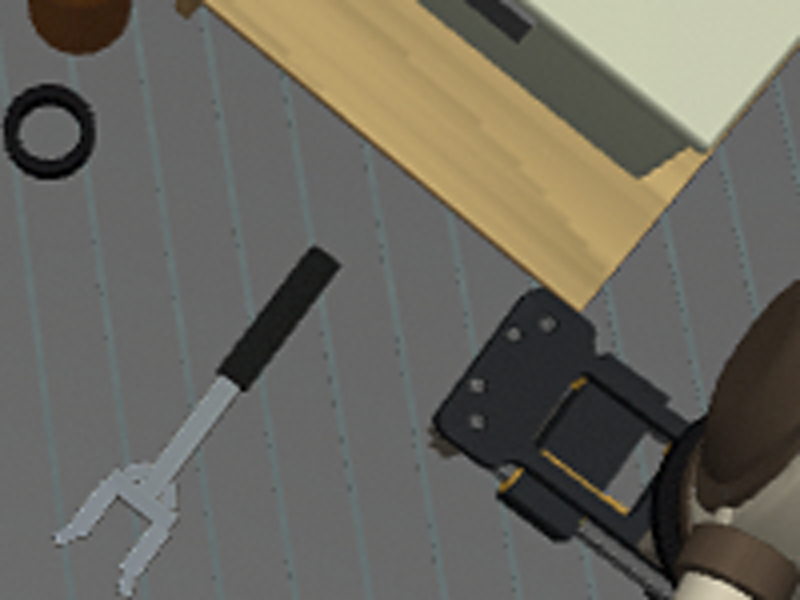

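The spanner is out and free of the riser. In the crop the handle's back end is at (327,255), its front end at (231,383) and the jaw tips at (60,540) and (126,592). Next I'll pick it up by the handle and take it to the pre-approach pose.

Run:
```python
from h import *
T=bot.read_camera("top")
g=lambda x,y:plane(T,(x+.5)/4-.5+300,(y+.5)/4-.5+160,.02)[:2]
b,f,t=g(327,255),g(231,383),(g(60,540)+g(126,592))/2
d=f-b;d2=t-b; print(b,f,t,np.linalg.norm(d),np.linalg.norm(d2),np.degrees(np.arctan2(*d[::-1])),np.degrees(np.arctan2(*d2[::-1])))
H=np.arctan2(*d2[::-1]); h=d2/np.linalg.norm(d2); hc=(b+f)/2; r=down(H)
hc2=t-.171*h; hc=(hc+hc2)/2; print(hc,hc2)
bot.goto([*hc,.12],r); bot.line_to([*hc,.0075],max_speed=.1)
bot.set_gripper(0,60); print(bot.current_opening()*92,bot.current_grip_force(),bot.current_contact_force())
bot.line_to([*hc,.1],max_speed=.1); bot.hold(.25)
print(bot.current_opening()*92,bot.current_contact_force(),bot.current_ft_torque())
S=np.array([.6376,.0937]); P=np.radians(54.4); p=np.array([np.cos(P),np.sin(P)])
bot.line_to([*(S-.225*p),.1],rot=down(P),max_speed=.1)
bot.line_to([*(S-.225*p),.058],max_speed=.1); bot.hold(.2)
print(bot.current_joints(),bot.current_clock(),bot.current_ee_pos())
T=bot.read_camera("top");Q=bot.read_camera("scene")
cv2.imwrite("pics/top2.png",T["pixels"]);cv2.imwrite("pics/scene2.png",Q["pixels"])
z=lambda im,x,y,w,h,k:cv2.resize(im[y:y+h,x:x+w],None,fx=k,fy=k,interpolation=cv2.INTER_CUBIC)
cv2.imwrite("pics/z3.png",np.hstack([z(T["pixels"],240,175,80,120,5),z(Q["pixels"],300,140,80,120,5)]))
```

```text
[ 0.58320323 -0.14641273] [ 0.52049728 -0.08302268] [0.43414454 0.00481503] 0.08916464111230907 0.21234012136846603 134.68916166205585 134.58614009795062
[ 0.55301676 -0.11584408] [ 0.55418326 -0.11697046]
19.30147619738539 60.00032365322113 [-1.31925784 -0.2034704   0.74992448]
19.054769062941755 [ 0.43116172 -0.39425594 -2.20606477] [-0.10736949 -0.17583005  0.0298178 ]
[-4.09564918e-01  1.86367709e-01  1.89679659e+00 -3.26235490e-06
  1.05671801e+00  2.11738556e-01] 15.925 [ 0.50733169 -0.08953028  0.05887689]
```

View pics/z3.png

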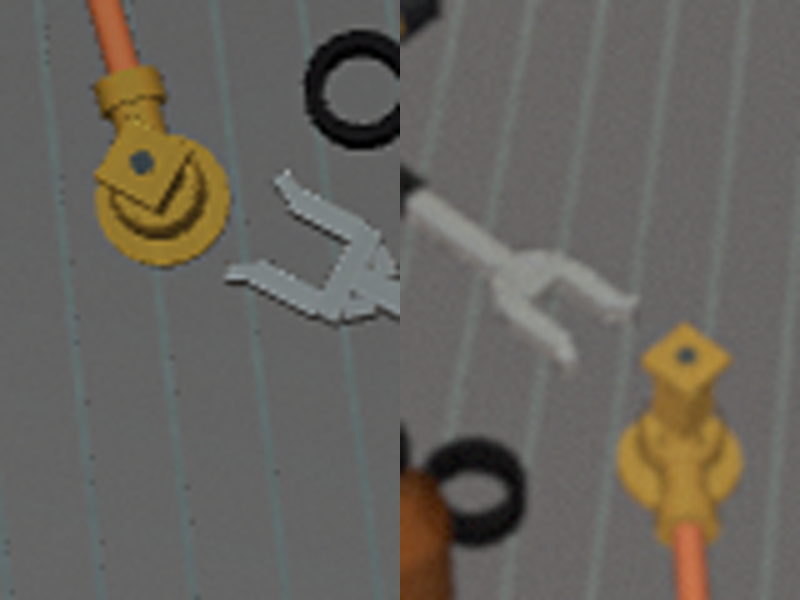

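The crop shows the jaw tips at (284,175) and (232,273) in the top view, and at (570,358) and (630,303) in the scene view. The cap's dot is at (142,162) in the top view and (686,355) in the scene view. The jaw is level and points roughly at the spindle.

Run:
```python
from h import *
T=bot.read_camera("top");Q=bot.read_camera("scene")
gt=lambda x,y:((x+.5)/5-.5+240,(y+.5)/5-.5+175)
gs=lambda x,y:((x-400+.5)/5-.5+300,(y+.5)/5-.5+140)
A=tri([T,Q],[gt(284,175),gs(570,358)]);B=tri([T,Q],[gt(232,273),gs(630,303)]);C=tri([T,Q],[gt(142,162),gs(686,355)])
P=np.radians(54.4);p=np.array([np.cos(P),np.sin(P)]);n=np.array([-p[1],p[0]])
t=bot.current_ee_pos()[:2]
print(A,B,C,np.linalg.norm(A-B))
for X in (A,B,(A+B)/2,C): print("along",(X[:2]-t)@p,"lat",(X[:2]-t)@n)
d=(B-A)[:2]; print("heading",np.degrees(np.arctan2(d[1],d[0]))-90)
# cap corners by both views
ct=[(97,175),(159,212),(195,150)]; cs=[(686,322),(641,357),(687,395),(732,357)]
wt=[plane(T,*gt(*q),.091)[:2] for q in ct]; ws=[plane(Q,*gs(*q),.091)[:2] for q in cs]
for a,b in ((wt[0],wt[1]),(wt[1],wt[2]),(ws[0],ws[1]),(ws[1],ws[2]),(ws[2],ws[3]),(ws[3],ws[0])):
    e=b-a; print("edge",np.linalg.norm(e).round(4),np.degrees(np.arctan2(e[1],e[0]))%90)
```

```text
[0.62892086 0.03825607 0.06827938] [0.59076298 0.06360209 0.06663738] [0.63769612 0.09369003 0.09088879] 0.04583820898841251
along 0.17478454100509533 lat -0.02496972730069587
along 0.17318082790111686 lat 0.020810981954178128
along 0.1739826844531061 lat -0.0020793726732589225
along 0.2249662179927902 lat 0.00016449199393535086
heading 56.40626937401518
edge 0.0302 51.342934178235595
edge 0.0297 53.49502908671301
edge 0.0296 51.37157608827585
edge 0.0298 50.39872906364454
edge 0.0305 53.02237634970555
edge 0.0289 52.162927513017166
```

Run:
```python
from h import *
C=np.array([.6377,.0937]);P=np.radians(52.3);p=np.array([np.cos(P),np.sin(P)]);n=np.array([-p[1],p[0]])
tcp=lambda s:[*(C-(.148+s)*p+.0015*n),.059]
bot.line_to(tcp(.06),rot=down(P),max_speed=.1)
bot.hold(.1); f0=np.array(bot.current_contact_force()); print(f0)
for s in [.035,.028,.022,.017,.012,.008,.004,.001]:
    bot.line_to(tcp(s),max_speed=.04)
    f=np.array(bot.current_contact_force())-f0; m=bot.current_ft_torque()
    print(s,"ax",round(f[:2]@p,2),"lat",round(f[:2]@n,2),"z",round(f[2],2),"mz",round(m[2],3))
    if abs(f[:2]@p)>10 or abs(f[:2]@n)>10: break
print(bot.current_clock())
T=bot.read_camera("top");Q=bot.read_camera("scene")
z=lambda im,x,y,w,h,k:cv2.resize(im[y:y+h,x:x+w],None,fx=k,fy=k,interpolation=cv2.INTER_CUBIC)
cv2.imwrite("pics/z4.png",np.hstack([z(T["pixels"],240,175,80,100,5),z(Q["pixels"],310,160,80,100,5)]))
```

```text
[-0.08319782  0.20971307 -1.06990421]
0.035 ax -0.01 lat 0.29 z -1.36 mz 0.001
0.028 ax -0.37 lat -0.57 z -0.06 mz -0.042
0.022 ax -0.77 lat -0.58 z -0.59 mz 0.011
0.017 ax 0.55 lat 0.5 z -0.73 mz 0.008
0.012 ax 0.0 lat -1.25 z -0.73 mz 0.012
0.008 ax -0.87 lat -0.94 z -0.52 mz -0.026
0.004 ax 0.2 lat -0.1 z -0.43 mz -0.052
0.001 ax -0.48 lat 0.44 z -0.19 mz -0.017
19.2667
```

View pics/z4.png

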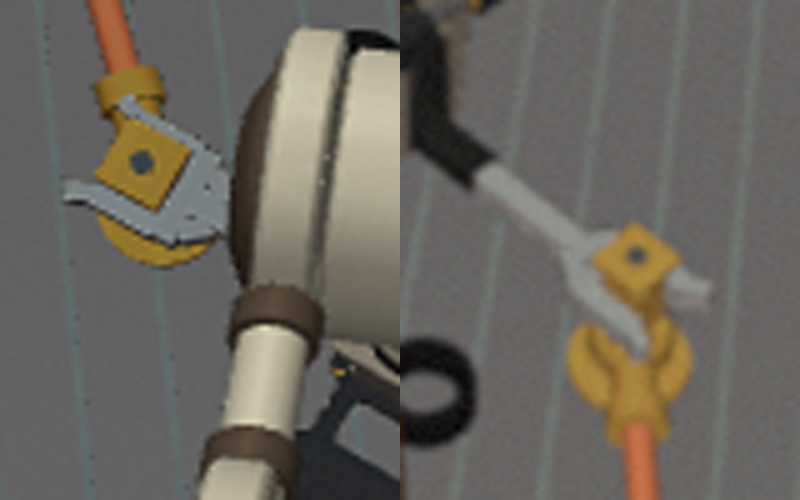

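The jaw sits around the spindle under the cap in both views, with the cap's dot at (142,162) in the top view and (636,255) in the scene view, and there are no side forces. Now I'll turn clockwise.

Run:
```python
from h import *
C=np.array([.6377,.0937])
bot.hold(.15)
for k in range(1,30):
    a=52.3-6*k if k<=14 else 52.3-84-3*(k-14)
    P=np.radians(a);p=np.array([np.cos(P),np.sin(P)]);n=np.array([-p[1],p[0]])
    try: bot.line_to([*(C-.149*p+.0015*n),.059],rot=down(P),max_speed=.06)
    except bot.MotionError as e: print(a,e);break
    f=np.array(bot.current_contact_force()); m=bot.current_ft_torque()
    la=f[:2]@n
    print(round(a,1),"ax",round(f[:2]@p,2),"lat",round(la,2),"z",round(f[2],2),"mz",round(m[2],2))
    if np.hypot(*f[:2])>13 or a<-48: break
bot.hold(.15)
print(bot.current_clock(),bot.current_opening()*92,bot.current_joints())
```

```text
46.3 ax 0.49 lat 0.01 z -1.4 mz -0.01
40.3 ax -0.27 lat -0.27 z -2.49 mz -0.09
34.3 ax -0.8 lat -1.18 z -1.74 mz -0.06
28.3 ax -2.15 lat -1.51 z -0.06 mz -0.13
22.3 ax -2.6 lat -2.28 z -2.54 mz -0.15
16.3 ax -2.82 lat -2.15 z -2.01 mz -0.18
10.3 ax -2.13 lat -3.13 z -0.99 mz -0.27
4.3 ax -2.71 lat -4.04 z -1.17 mz -0.29
-1.7 ax -1.43 lat -4.04 z -1.41 mz -0.36
-7.7 ax -2.29 lat -3.57 z -1.71 mz -0.41
-13.7 ax -1.13 lat -4.59 z -1.84 mz -0.43
-19.7 ax 0.34 lat -5.02 z -2.33 mz -0.46
-25.7 ax 0.56 lat -4.47 z -2.0 mz -0.53
-31.7 ax 2.75 lat -5.16 z -1.55 mz -0.54
-34.7 ax 3.17 lat -4.89 z -1.39 mz -0.57
-37.7 ax 2.37 lat -5.29 z -1.41 mz -0.45
-40.7 ax 5.15 lat -4.99 z -0.75 mz -0.57
-43.7 ax 3.47 lat -4.68 z -2.92 mz -0.52
-46.7 ax 5.15 lat -5.71 z -1.4 mz -0.5
-49.7 ax 5.16 lat -5.42 z -0.91 mz -0.49
27.0833 19.114955145457166 [ 1.57412537e-01  3.40853400e-01  1.70688422e+00 -1.27934004e-03
  1.09486881e+00  2.59246015e+00]
```

The force never jumped as it would at a hard stop, so I'll check the cap and jaw angles.

Run:
```python
from h import *
T=bot.read_camera("top");Q=bot.read_camera("scene")
z=lambda im,x,y,w,h,k:cv2.resize(im[y:y+h,x:x+w],None,fx=k,fy=k,interpolation=cv2.INTER_CUBIC)
cv2.imwrite("pics/z5.png",np.hstack([z(T["pixels"],225,160,80,100,5),z(Q["pixels"],320,140,80,100,5)]))
```

```text
(no output)
```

View pics/z5.png

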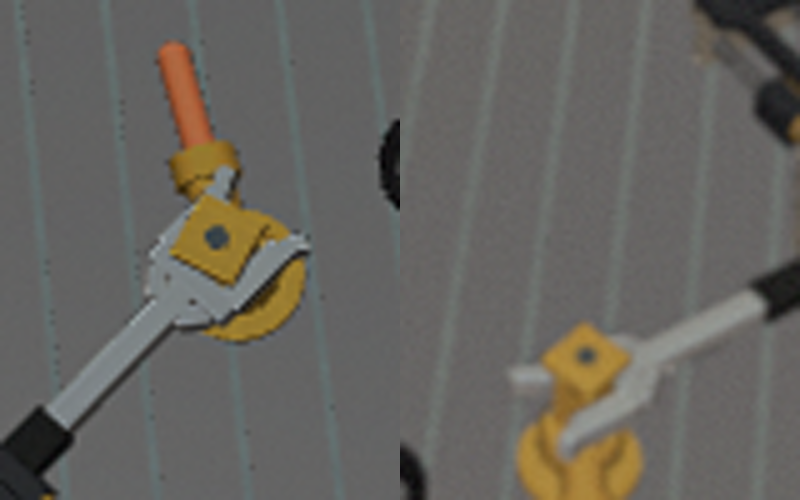

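The jaw is still on the spindle. In the top view the cap corners are at (207,194), (170,254) and (233,285), and in the scene view at (586,322), (541,360), (588,398) and (632,355).

Run:
```python
from h import *
T=bot.read_camera("top");Q=bot.read_camera("scene")
gt=lambda x,y:((x+.5)/5-.5+225,(y+.5)/5-.5+160)
gs=lambda x,y:((x-400+.5)/5-.5+320,(y+.5)/5-.5+140)
wt=[plane(T,*gt(*q),.091)[:2] for q in [(207,194),(170,254),(233,285)]]; ws=[plane(Q,*gs(*q),.091)[:2] for q in [(586,322),(541,360),(588,398),(632,355)]]
ang=lambda a,b:np.degrees(np.arctan2(*(b-a)[::-1]))
for a,b in ((wt[0],wt[1]),(wt[1],wt[2]),(ws[0],ws[1]),(ws[1],ws[2]),(ws[2],ws[3]),(ws[3],ws[0])): print("edge",np.linalg.norm(b-a).round(4),(ang(a,b)%90-90).round(1))
a,b=[plane(T,*gt(*q),.071)[:2] for q in [(60,420),(168,308)]]; print("neck",ang(a,b))
a,b=[plane(Q,*gs(*q),.071)[:2] for q in [(757,295),(640,362)]]; print("neck sc",ang(a,b))
# edge-based neck heading, handle junction centre
a=plane(T,*gt(57,420),.071)[:2]; print(a, bot.current_ee_pos(), np.degrees(2*np.arctan2(bot.current_tool_rot()[1],bot.current_tool_rot()[0])))
```

```text
edge 0.0293 -37.7
edge 0.0293 -34.1
edge 0.0309 -36.4
edge 0.03 -38.9
edge 0.0324 -33.0
edge 0.0281 -36.1
neck -50.41128797330052
neck sc -47.51894519013565
[0.57424829 0.16768758] [0.542116   0.20704156 0.05878742] -49.488103793969564
```

Gap slack on the square is about 11°, which matches the cap lagging at about −37°, so it has turned roughly 88°. I'll continue gently to feel the stop.

Run:
```python
from h import *
C=np.array([.6377,.0937])
for a in (-51.5,-53,-54.5,-56,-57.5,-59):
    P=np.radians(a);p=np.array([np.cos(P),np.sin(P)]);n=np.array([-p[1],p[0]])
    bot.line_to([*(C-.149*p+.0015*n),.059],rot=down(P),max_speed=.04); bot.hold(.1)
    f=np.array(bot.current_contact_force()); m=bot.current_ft_torque()
    print(a,"ax",round(f[:2]@p,2),"lat",round(f[:2]@n,2),"z",round(f[2],2),"mz",round(m[2],2))
    if abs(f[:2]@n)>10: break
bot.hold(.15)
print(bot.current_clock(),bot.current_opening()*92)
T=bot.read_camera("top");Q=bot.read_camera("scene")
z=lambda im,x,y,w,h,k:cv2.resize(im[y:y+h,x:x+w],None,fx=k,fy=k,interpolation=cv2.INTER_CUBIC)
cv2.imwrite("pics/z6.png",np.hstack([z(T["pixels"],225,160,80,100,5),z(Q["pixels"],320,140,80,100,5)]))
```

```text
-51.5 ax 4.43 lat -6.06 z -1.75 mz -0.46
-53 ax 3.63 lat -7.73 z -1.83 mz -0.48
-54.5 ax 3.68 lat -6.46 z -1.19 mz -0.39
-56 ax 3.77 lat -7.89 z -1.26 mz -0.36
-57.5 ax 4.18 lat -6.52 z -0.41 mz -0.37
-59 ax 4.55 lat -6.61 z -1.23 mz -0.32
29.55 19.32343058631759
```

View pics/z6.png

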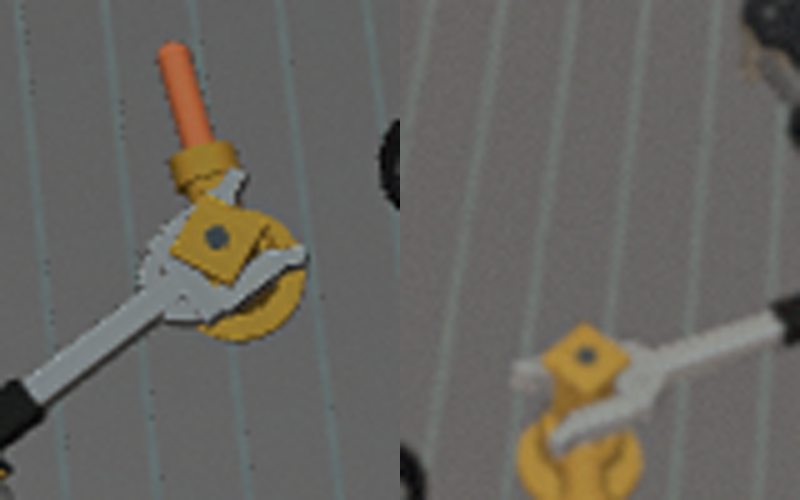

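The cap corners haven't moved since the −49.7° check while the side force rose, so the spindle is home on its stop. Now I'll back off into the slack, withdraw straight and lay the spanner down.

Run:
```python
from h import *
C=np.array([.6377,.0937])
def show(l):
    f=np.array(bot.current_contact_force()); m=bot.current_ft_torque()
    print(l,"ax",round(f[:2]@p,2),"lat",round(f[:2]@n,2),"z",round(f[2],2),"mz",round(m[2],2)); return np.hypot(f[:2]@p,f[:2]@n)
for a in (-54,-49,-44,-40,-38):
    P=np.radians(a);p=np.array([np.cos(P),np.sin(P)]);n=np.array([-p[1],p[0]])
    bot.line_to([*(C-.149*p+.0015*n),.059],rot=down(P),max_speed=.05); bot.hold(.05); show(a)
    if a==-44: pass
ok=True
for s in (.006,.012,.018,.024,.032,.04,.06,.095):
    bot.line_to([*(C-(.149+s)*p+.0015*n),.059],max_speed=.05)
    if show(s)>9: ok=False;print("STOP");break
print(bot.current_clock())
if ok:
    q=C-(.149+.095)*p+.0015*n
    bot.line_to([*q,.02],max_speed=.08)
    for z in (.015,.011,.0075): bot.line_to([*q,z],max_speed=.03); show(z)
T=bot.read_camera("top");Q=bot.read_camera("scene")
z=lambda im,x,y,w,h,k:cv2.resize(im[y:y+h,x:x+w],None,fx=k,fy=k,interpolation=cv2.INTER_CUBIC)
cv2.imwrite("pics/z7.png",np.hstack([z(T["pixels"],180,160,130,160,3),z(Q["pixels"],320,100,130,160,3)]))
```

```text
-54 ax -0.31 lat -4.99 z -1.23 mz -0.43
-49 ax -2.88 lat -4.0 z -0.87 mz -0.56
-44 ax -2.82 lat -4.04 z -1.53 mz -0.57
-40 ax -1.61 lat -3.99 z -3.11 mz -0.47
-38 ax -1.01 lat -3.05 z -1.05 mz -0.41
0.006 ax 0.07 lat -2.82 z -1.1 mz -0.38
0.012 ax -0.42 lat -2.24 z -1.59 mz -0.34
0.018 ax -0.69 lat -1.64 z -1.23 mz -0.31
0.024 ax -0.41 lat -2.1 z -2.1 mz -0.31
0.032 ax 0.35 lat -0.04 z -1.59 mz 0.01
0.04 ax -0.62 lat 0.69 z -2.34 mz -0.02
0.06 ax 0.35 lat -0.38 z -2.02 mz -0.02
0.095 ax -0.5 lat -0.41 z -1.66 mz 0.05
34.8167
0.015 ax 0.3 lat 0.82 z -1.16 mz 0.02
0.011 ax 0.24 lat -0.88 z -2.15 mz -0.03
0.0075 ax 0.22 lat 0.58 z -1.54 mz -0.0
```

View pics/z7.png

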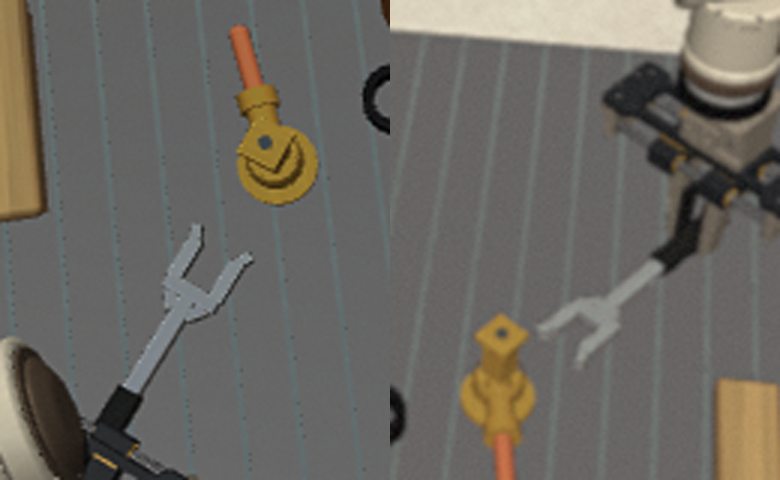

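The jaw is off and the spanner is on the sheet. In the crop the jaw tips are at (197,228) and (249,258), well clear of the valve body at (277,165). Now I'll release, retract and verify.

Run:
```python
from h import *
bot.set_gripper(0.5); bot.hold(.3)
x=bot.current_ee_pos(); bot.line_to([x[0],x[1],.2],max_speed=.12); 
bot.line_to([.33,.3,.25],max_speed=.2); bot.hold(.3)
print(bot.current_clock())
T=bot.read_camera("top");Q=bot.read_camera("scene")
z=lambda im,x,y,w,h,k:cv2.resize(im[y:y+h,x:x+w],None,fx=k,fy=k,interpolation=cv2.INTER_CUBIC)
cv2.imwrite("pics/z8.png",np.hstack([z(T["pixels"],180,160,130,190,3),z(Q["pixels"],320,90,130,190,3)]))
```

```text
40.1833
```

View pics/z8.png

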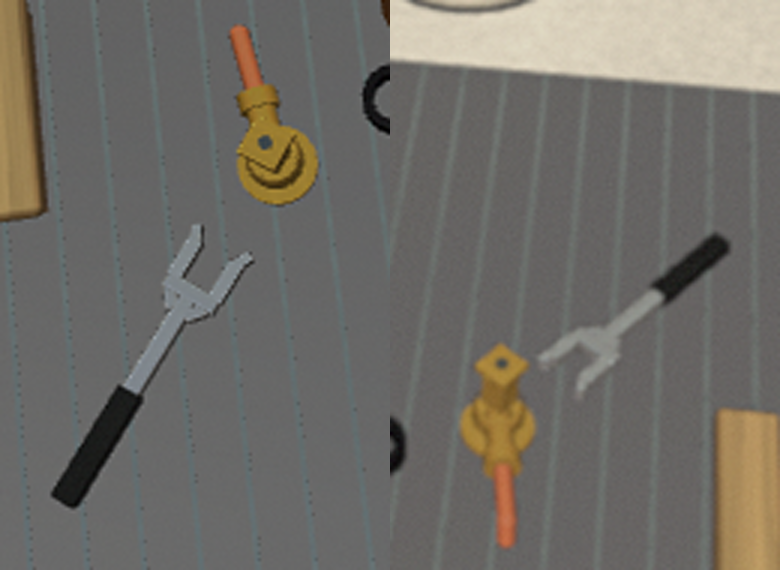

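The spanner lies flat and released, with its handle end at (65,500) and its jaw at about (200,275). It is clear of the valve, and the cap is at its shut angle.

```bash
python3 -c "
from workcell import bot
print(bot.job_done())"
```

```text
the job is handed in; nothing more can be done
None
```

I turned the valve clockwise onto its stop, about 88° by camera. The spanner lies flat and released, clear of the valve, with the bystanders left alone. The job is handed in at about 40 s of the 64 s allowed; no verdict was returned.

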